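# Pack a chilled kit and a diluent kit at the cold-chain bench

## Robot

A 7-joint arm with a two-finger parallel gripper is mounted at the origin on the work surface. World frame = base frame: x ahead of the robot, y to its left, z up, the work surface at z = 0. Lengths are in m, angles in degrees, forces in N, time in s.
With the tool pointing down it reaches from about 0.425 to 0.875 m from the base axis. Payload 4.7 kg.
Tool frame: the origin (TCP) lies on the centre line of the jaws, within the pads' length; the fingertips stand 19 mm ahead of it and the grasp point (between the pads) is the TCP; z points along the fingers, y is the line along which they close (so a half turn about z gives the same grasp; the last joint's range is limited). The gripper opens to 87 mm and grips with 3 to 60 N. Pads are 19 mm wide; open, the fingers measure 117 mm over their backs; the gripper's body (75 mm by 190 mm) begins 51 mm behind the grasp point.
Start: joints at [77.126, 18.392, -4.016, 83.108, 1.295, 78.541, -3.26], TCP at [0.154, -0.632, 0.242] pointing down, gripper open.
Joint ranges: [-163.93, 163.93], [-17.29, 119.83], [-79.2, 71.16], [3.27, 140.29], [-89.18, 269.18], [5.43, 117.66], [-154.24, 154.24]. Speed limits (degrees/s): [147.25, 147.25, 180, 180, 180, 180, 180].

## Interface

Orientations are given as [roll, pitch, yaw] about the fixed x, y, z axes, in that order (R = Rz(yaw) Ry(pitch) Rx(roll)).
In Python, from cell import env, imaging gives the robot as it stands.
- The arm moves only by the shell command python3 -m crank 'ROWS' [OPENING] [FORCE]. ROWS is JSON, a list of rows, each an object of numbers: "x", "y", "z": the shift along the tool's x, y, z in m; "turn": the turn about the tool's z in rad. In form: [{"x": .., "y": .., "z": .., "turn": ..}, ...]. A call has 1 to 12 rows; each row is the pose to reach, as a shift and turn from the pose commanded when the call began, along the tool's axes at that moment; what a row does not reach only later rows make up. A row lasts 1/8 s, in which the tool goes at most 62.5 mm and 10.7 degrees, less where a joint would pass 70% of its speed; a pose out of reach is approached as far as the arm can. A call with a gripper value outside its range is refused whole. OPENING is the finger opening in m, from 0 to 0.087, set as the call begins (- or left out, the last holds). The fingers move at their own pace and stop on an object; FORCE is the grip in N (left out, the last holds). Time passes only in rows, so rows that repeat a pose let the fingers close. It gives the time, the measured TCP pose, the force, the opening and the grip force at its end, in the units of the state.
- env.get_obs(): the state, without advancing time (a new reading comes with each control period).
- imaging.read_camera(name): name is "scene" or "top"; returns the picture (480x640x3 uint8, red, green, blue); there is no depth.
- imaging.get_calibration(name): a dict with "camera_matrix" (3x3 intrinsics, pixels), "position" and "attitude" of the camera in the world. Camera axes: x right, y up, looking along -z (the intrinsics and any distortion apply to the point x, -y, -z); pixel columns grow to the right and rows downward; lengths in m; the calibration is good to about 2 mm. A picture is of the moment at which its call begins. get_calibration takes no time and is no camera call.
- env.sign_off(): hands the job in; it is judged then, once.
The state is a dict: "time_s": time; "qpos": joint angles; "joint_velocities": joint speeds; "effort": joint torques, N m; "tool_pos": TCP position; "tool_rot": TCP orientation; "force": force on the tool from outside, world axes, zero at the start; "wrist_torque": the same for the moment, N m; "grip_width": finger opening in m; "grasp_force": force on a finger pad.
Only numpy, scipy, OpenCV 4.12 (cv2) and the standard library are available. Lean on these libraries where they do the work, as an engineer would, in place of code of your own. Each camera call takes 0.05 s, during which the arm holds its last target. There are 200 camera calls.

## Task

Make up two kits from the stock on the packing bench, one thing to a compartment, each resting fully on the compartment's floor and the same way up as it is now. The three-compartment tray gets the cold pack in its middle compartment with the tall vial and the temperature logger in the two outer ones (either way round); the two-compartment tray gets the squat vial and the small carton (either way round). Set the glass vials down, do not drop them, and leave the vial rack, the foam block and the tape roll where they are.

Things in the scene. Friction and masses are not known exactly. Their poses are not given: they have to be found in the camera images.
- tray3: loose low tray of beige moulded pulp with three equal compartments in a row along its y axis; 110 (x) x 218 (y) x 15 mm high, walls and dividers 5 mm thick, floor 5 mm thick (so compartments are 10 mm deep); each compartment is open above, 100 mm along x and 66 mm along y; compartment centres at y = -71, 0 and +71 mm, x = 0. Origin: centre of its underside, z up. 
- tray2: loose low tray of beige moulded pulp with two equal compartments in a row along its y axis; 110 (x) x 147 (y) x 15 mm high, walls and dividers 5 mm thick, floor 5 mm thick (so compartments are 10 mm deep); each compartment is open above, 100 mm along x and 66 mm along y; compartment centres at y = -35.5 and +35.5 mm, x = 0. Origin: centre of its underside, z up. 
- tall_vial: the slim, tall glass vial with paper label and purple cap, loose, standing: body 28 mm diameter and 45 mm high, neck 18 mm, cap 22 mm diameter, 62 mm high in all. Origin: centre of its underside, z up. z is its axis
- squat_vial: the wide, low glass vial with paper label and purple cap, loose, standing: body 40 mm diameter and 34 mm high, neck 26 mm, cap 30 mm diameter, 46 mm high in all. Origin: centre of its underside, z up. z is its axis
- logger: loose temperature logger, a black plastic stick with a steel plug at its +x end, lying flat: 80 mm long (x; from -40 to +40 mm) x 22 mm wide (y) x 28 mm high; the black case runs from x = -40 to +18 mm, the plug (13 mm wide, 10 mm high, at mid-height) from there on; centre of mass near x = -8 mm. Origin: centre of its underside, z up. 
- cold_pack: loose rigid pale blue plastic cold pack with a small white filler plug, lying flat: 80 (x) x 40 (y) x 32 mm high. Origin: centre of its underside, z up. 
- carton: small closed brown cardboard carton with a tape strip along its top, loose: 70 (x) x 36 (y) x 44 mm high. Origin: centre of its underside, z up. 
- rack: bystander: cream rack plate 130 (x) x 100 (y) x 22 mm high with a cluster of small purple-capped vials in it (41 mm high in all); leave it where it is. Origin: centre of its underside, z up. 
- foam: bystander: dark grey foam block 130 (x) x 60 (y) x 45 mm high; leave it where it is. Origin: centre of its underside, z up. 
- tape: bystander: roll of brown packing tape lying flat, 90 mm diameter, 40 mm high; leave it where it is. Origin: centre of its underside, z up. 
There are look-alikes about, which are no part of the job. What is shaped like the squat_vial but orange is not meant.

How it is judged (in metres and radians):
At the end, for the whole second after the job is handed in: Three-part tray: cold pack in the middle, tall vial and logger in the outer compartments; two-part tray: squat vial and carton (order free). Each rests on its compartment's floor (within 4 mm), same way up as at the start (tilt under 0.12 rad), at rest (z of tall_vial in the frame of tray3 between 0.002 and 0.009 m and x of tall_vial in the frame of tray3 between -0.05 and 0.05 m and angle between each of tall_vial, logger, cold_pack, squat_vial, carton's own z axis and vertical below 0.12 rad and linear speed of each of tall_vial, logger, cold_pack, squat_vial, carton below 0.02 m/s and angular speed of each of tall_vial, logger, cold_pack, squat_vial, carton below 0.2 rad/s and z of logger in the frame of tray3 between 0.002 and 0.009 m and x of logger in the frame of tray3 between -0.05 and 0.05 m and z of cold_pack in the frame of tray3 between 0.002 and 0.009 m and x of cold_pack in the frame of tray3 between -0.05 and 0.05 m and z of squat_vial in the frame of tray2 between 0.002 and 0.009 m and x of squat_vial in the frame of tray2 between -0.05 and 0.05 m and z of carton in the frame of tray2 between 0.002 and 0.009 m and x of carton in the frame of tray2 between -0.05 and 0.05 m and y of cold_pack in the frame of tray3 between -0.03 and 0.03 m and ((y of tall_vial in the frame of tray3 between 0.042 and 0.105 m and y of logger in the frame of tray3 between -0.105 and -0.042 m) or (y of logger in the frame of tray3 between 0.042 and 0.105 m and y of tall_vial in the frame of tray3 between -0.105 and -0.042 m)) and ((y of squat_vial in the frame of tray2 between 0.006 and 0.07 m and y of carton in the frame of tray2 between -0.07 and -0.006 m) or (y of carton in the frame of tray2 between 0.006 and 0.07 m and y of squat_vial in the frame of tray2 between -0.07 and -0.006 m))); the robot touches nothing.
It fails at once if the vial rack was pushed more than 25 mm (distance of rack from where it was at the start of the episode above 0.025 m).
It fails at once if the foam block was pushed more than 25 mm (distance of foam from where it was at the start of the episode above 0.025 m).
It fails at once if the tape roll was pushed more than 25 mm (distance of tape from where it was at the start of the episode above 0.025 m).
It fails at once if the tall vial was dropped (falls freely with its base more than 35 mm above the bench) (height (world z) of tall_vial above 0.035 m and contact force between tall_vial and anything else below 0.01 N).
It fails at once if the squat vial was dropped (falls freely with its base more than 35 mm above the bench) (height (world z) of squat_vial above 0.035 m and contact force between squat_vial and anything else below 0.01 N).
It also fails if it takes over 141 s, if anything falls off the work surface, if the arm or the gripper's body presses on something with over 40 N, if the wrist force passes 120 N, or if a joint passes its speed limit or range.

## Working session

There is one attempt and no reset: what is moved stays moved. The work goes in short steps, Python scripts to look and compute and a shell command to move; the robot and the scene stay as the last step left them, time stands still between calls to the robot, and variables do not carry over. Pictures are saved under pics/ and viewed, at most 14 in all, crops included, and the job is handed in when it is done.

```bash
ls; mkdir -p pics; python3 - <<'E'
from cell import env, imaging
import cv2,numpy as np
for n in("top","scene"):
    cv2.imwrite(f"pics/{n}0.png",imaging.read_camera(n)[:,:,::-1]); print(imaging.get_calibration(n))
print(env.get_obs())
E
```

```text
pics
{'camera_matrix': array([[563.63454594,   0.        , 314.47079985],
       [  0.        , 563.63454594, 247.66637941],
       [  0.        ,   0.        ,   1.        ]]), 'position': array([ 0.35154647, -0.02591737,  1.28911833]), 'attitude': array([ 1.09298403e+01, -5.90890644e-02, -8.83821302e+01])}
{'camera_matrix': array([[614.64278642,   0.        , 320.10637423],
       [  0.        , 614.64278642, 242.20556245],
       [  0.        ,   0.        ,   1.        ]]), 'position': array([1.55737326, 0.29584712, 0.83036348]), 'attitude': array([ 52.11016988,   0.47145785, 105.73495155])}
{'time_s': 0.1, 'qpos': array([77.12399648, 18.43541061, -4.01392389, 83.16874309,  1.29437577,
       78.54117287, -3.25923327]), 'joint_velocities': array([ 0.05129451, -0.1703376 , -0.02950724, -0.21768862,  0.00553266,
       -0.03988724, -0.08008051]), 'effort': array([ 5.47020736e-04, -4.92571199e+01, -4.05396614e-01, -3.13398957e+01,
       -6.42723776e-02,  3.94408184e-02,  8.42947566e-05]), 'tool_pos': array([ 0.15359564, -0.63110696,  0.24055658]), 'tool_rot': array([-1.79899865e+02,  5.41090935e-03,  1.36847379e+01]), 'force': array([-0.32995769,  0.87856523, -0.16735789]), 'wrist_torque': array([0.02253252, 0.00239905, 0.03756072]), 'grasp_force': 0.0, 'grip_width': 0.08696340865410825}
```

View pics/top0.png

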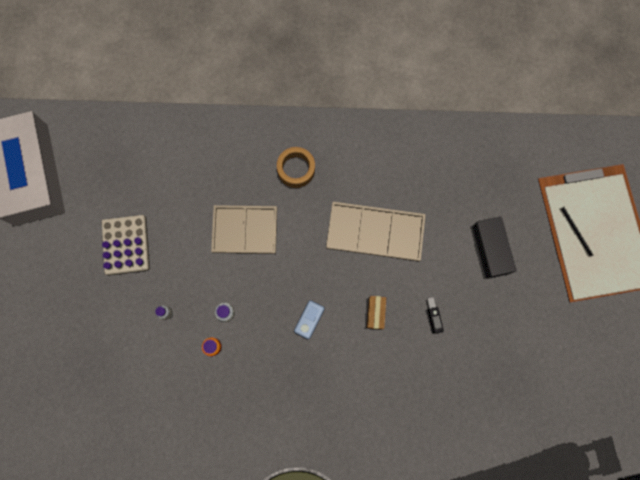

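View pics/scene0.png

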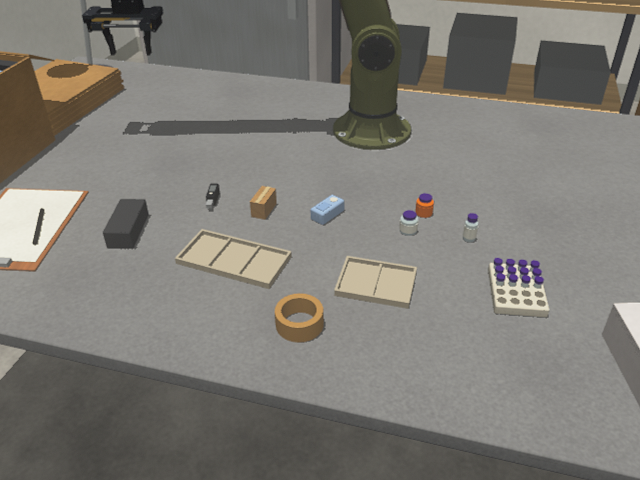

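The squat-vial candidates in the top view are the clear, purple-capped vial at (224,312) and the orange one at (211,347). The clear one fits, since orange is excluded. The tall vial is the slim one at (162,312). I'll confirm with enlarged crops.

```bash
python3 - <<'E'
import cv2
im=cv2.imread("pics/top0.png")
def crop(n,c0,c1,r0,r1,k): cv2.imwrite(f"pics/{n}.png",cv2.resize(im[r0:r1,c0:c1],None,fx=k,fy=k,interpolation=cv2.INTER_CUBIC))
crop("A",140,340,205,355,4)
crop("B",290,450,198,346,4)
E
```

```text
(no output)
```

View pics/A.png

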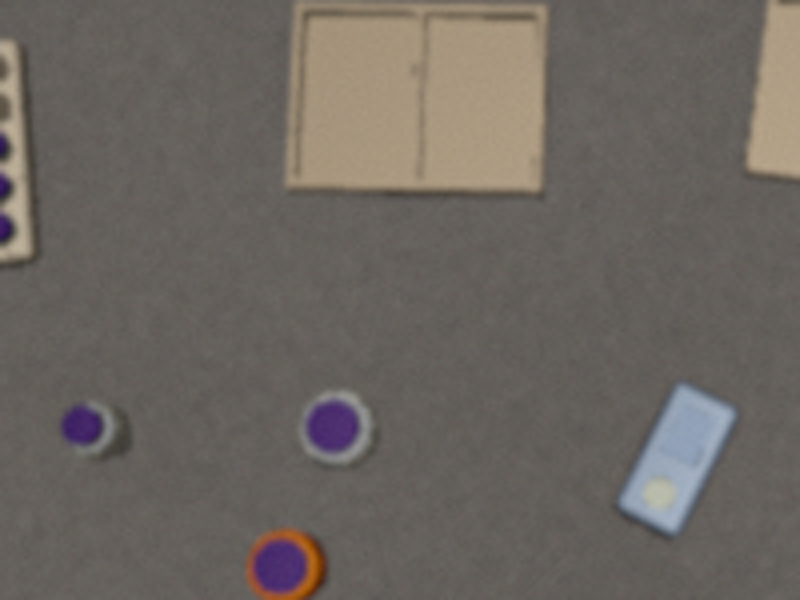

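View pics/B.png

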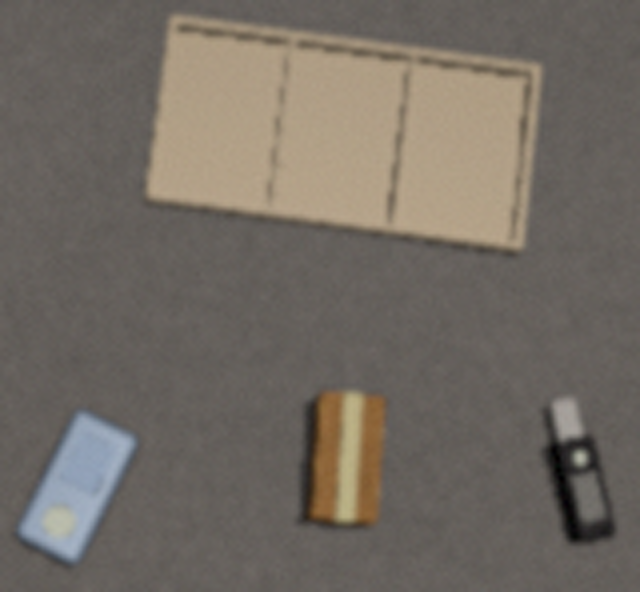

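The crop confirms the clear squat vial at crop A (333,427) and the orange look-alike at (285,566). The tall vial's cap is at (82,425). Next I'll turn these readings into positions.

```bash
cat > h.py <<'E'
import numpy as np
from scipy.spatial.transform import Rotation as R
from cell import env, imaging
def proj(n,u,z):
    c=imaging.get_calibration(n);K=c["camera_matrix"];p=np.array(c["position"])
    d=np.linalg.solve(K,[u[0],u[1],1])*[1,-1,-1]
    d=R.from_euler("xyz",c["attitude"],degrees=True).apply(d)
    return (p+d*(z-p[2])/d[2])[:2]
OFF={"A":(140,205),"B":(290,198)}
def cp(k,u,z): return proj("top",[OFF[k][i]+(u[i]+.5)/4-.5 for i in (0,1)],z)
E
python3 - <<'E'
from h import *
def rect(nm,k,pts,z):
    P=np.array([cp(k,p,z) for p in pts]); c=P.mean(0)
    x=(P[0]+P[1]-P[2]-P[3])/2; y=(P[0]+P[3]-P[1]-P[2])/2
    print(nm,c.round(4),"lenx",np.hypot(*x).round(4),"yawx",np.degrees(np.arctan2(x[1],x[0])).round(1),"leny",np.hypot(*y).round(4),"yawy-90",(np.degrees(np.arctan2(y[1],y[0]))-90).round(1),"r",np.hypot(*c).round(3))
rect("tray2","A",[(296,4),(548,8),(542,192),(287,188)],.015)
rect("tray3","B",[(172,15),(541,64),(523,250),(147,199)],.015)
rect("pack","A",[(681,383),(738,410),(674,536),(617,506)],.032)
rect("pack","B",[(81,410),(137,436),(73,563),(17,535)],.032)
rect("carton","B",[(318,392),(385,396),(377,524),(311,518)],.044)
rect("logcase","B",[(549,448),(592,437),(612,530),(572,542)],.028)
a=cp("B",(561,398),.019);b=cp("B",(592,537),.028);print("logger",a,b,(a+b)/2,np.hypot(*(a-b)),np.degrees(np.arctan2(*(a-b)[::-1])))
print("tall",cp("A",(82,425),.062),"squat",cp("A",(333,427),.046),"orange",cp("A",(285,566),.046))
for n,u,z in(("rack",(125,244),.022),("tape",(296,167),.04),("foam",(495,247),.045)): print(n,proj("top",u,z))
E
```

```text
tray2 [0.6371 0.1437] lenx 0.1093 yawx 0.7 leny 0.1469 yawy-90 0.7 r 0.653
tray3 [ 0.6422 -0.1616] lenx 0.1107 yawx -6.0 leny 0.2171 yawy-90 -6.2 r 0.662
pack [ 0.4324 -0.0129] lenx 0.0772 yawx -25.6 leny 0.0353 yawy-90 -24.8 r 0.433
pack [ 0.4328 -0.0126] lenx 0.0779 yawx -25.4 leny 0.0344 yawy-90 -24.0 r 0.433
carton [ 0.4518 -0.1611] lenx 0.0699 yawx -3.0 leny 0.0367 yawy-90 -2.7 r 0.48
logcase [ 0.4391 -0.2928] lenx 0.0526 yawx 12.4 leny 0.0242 yawy-90 16.8 r 0.528
logger [ 0.4905041  -0.28391019] [ 0.41285089 -0.29843237] [ 0.45167749 -0.29117128] 0.0789994620386217 10.592713996777878
tall [0.43930871 0.31032305] squat [0.44326365 0.17679285] orange [0.36737177 0.19840714]
rack [0.59238729 0.41396623]
tape [0.78211111 0.02784665]
foam [ 0.6048103 -0.4262859]
```

```bash
cat >> h.py <<'E'
def to(*targets):
    o=env.get_obs();p=np.array(o["tool_pos"]);yaw=o["tool_rot"][2]
    print("t",round(o["time_s"],2),"at",p.round(4),"yaw",round(yaw,1),"rp",np.round(o["tool_rot"][:2],1),"grip",round(o["grip_width"],4),round(o["grasp_force"],1))
    for i,(x,y,z,w) in enumerate(targets):
        d=np.array([x,y,z])-p; a=np.radians(yaw)
        tx=d[0]*np.cos(a)+d[1]*np.sin(a); ty=d[0]*np.sin(a)-d[1]*np.cos(a)
        t=(yaw-w+180)%360-180
        print(f'x {tx:.4f} y {ty:.4f} z {-d[2]:.4f} turn {np.radians(t):.3f}  rows {max(np.linalg.norm(d)/.0625,abs(t)/10.7):.1f}')
E
python3 -c "
from h import *
to((.442,-.293,.12,11),(.442,-.293,.031,11))"
```

```text
t 0.1 at [ 0.1536 -0.6311  0.2406] yaw 13.7 rp [-179.9    0. ] grip 0.087 0.0
x 0.3602 y -0.2603 z 0.1206 turn 0.047  rows 7.4
x 0.3602 y -0.2603 z 0.2096 turn 0.047  rows 7.9
```

```bash
python3 -m crank '[{"x":0.09,"y":-0.065,"z":0.03,"turn":0.01},{"x":0.18,"y":-0.13,"z":0.06,"turn":0.02},{"x":0.27,"y":-0.195,"z":0.09,"turn":0.035},{"x":0.36,"y":-0.26,"z":0.12,"turn":0.047},{"x":0.36,"y":-0.26,"z":0.12,"turn":0.047},{"x":0.36,"y":-0.26,"z":0.12,"turn":0.047},{"x":0.36,"y":-0.26,"z":0.12,"turn":0.047},{"x":0.36,"y":-0.26,"z":0.12,"turn":0.047},{"x":0.36,"y":-0.26,"z":0.12,"turn":0.047},{"x":0.36,"y":-0.26,"z":0.12,"turn":0.047},{"x":0.36,"y":-0.26,"z":0.12,"turn":0.047}]' 0.05 20
python3 -c "
from h import *
to((.442,-.293,.031,11))"
```

```text
time_s: 1.48
tool_pos: [0.441, -0.2957, 0.1219]
tool_rot: [179.9, 0.0, 10.8]
force: [0.2, -0.5, 0.3]
grip_width: 0.0502
grasp_force: 0.0
t 1.48 at [ 0.441  -0.2957  0.1219] yaw 10.8 rp [179.9   0. ] grip 0.0502 0.0
x 0.0015 y -0.0024 z 0.0909 turn -0.003  rows 1.5
```

```bash
python3 -m crank '[{"x":0.0015,"y":-0.002,"z":0.04},{"x":0.0015,"y":-0.002,"z":0.08},{"x":0.0015,"y":-0.002,"z":0.091},{"x":0.0015,"y":-0.002,"z":0.091},{"x":0.0015,"y":-0.002,"z":0.091},{"x":0.0015,"y":-0.002,"z":0.091}]' - && python3 -m crank '[{"x":0},{"x":0},{"x":0},{"x":0},{"x":0},{"x":0}]' 0.01 20 && python3 -m crank '[{"z":-0.02},{"z":-0.04},{"z":-0.05},{"z":-0.05},{"z":-0.05}]'
python3 -c "
from h import *
to((.625,-.231,.08,-6),(.625,-.231,.037,-6))"
```

```text
t 1.48 at [ 0.441  -0.2957  0.1219] yaw 10.8 rp [179.9   0. ] grip 0.0502 0.0
x 0.1929 y -0.0290 z 0.0419 turn 0.293  rows 3.2
x 0.1929 y -0.0290 z 0.0849 turn 0.293  rows 3.4invalid input
```

```bash
python3 -m crank '[{"x":0.0015,"y":-0.002,"z":0.04,"turn":0},{"x":0.0015,"y":-0.002,"z":0.08,"turn":0},{"x":0.0015,"y":-0.002,"z":0.091,"turn":0},{"x":0.0015,"y":-0.002,"z":0.091,"turn":0},{"x":0.0015,"y":-0.002,"z":0.091,"turn":0},{"x":0.0015,"y":-0.002,"z":0.091,"turn":0}]' && python3 -m crank '[{"x":0,"y":0,"z":0,"turn":0},{"x":0,"y":0,"z":0,"turn":0},{"x":0,"y":0,"z":0,"turn":0},{"x":0,"y":0,"z":0,"turn":0},{"x":0,"y":0,"z":0,"turn":0},{"x":0,"y":0,"z":0,"turn":0}]' 0.01 20 && python3 -m crank '[{"x":0,"y":0,"z":-0.02,"turn":0},{"x":0,"y":0,"z":-0.04,"turn":0},{"x":0,"y":0,"z":-0.05,"turn":0},{"x":0,"y":0,"z":-0.05,"turn":0},{"x":0,"y":0,"z":-0.05,"turn":0}]'
python3 -c "
from h import *
to((.625,-.231,.08,-6),(.625,-.231,.037,-6))"
```

```text
time_s: 2.22
tool_pos: [0.444, -0.2923, 0.032]
tool_rot: [179.9, -0.1, 11.0]
force: [0.4, -0.5, 0.3]
grip_width: 0.0499
grasp_force: 0.0
time_s: 2.98
tool_pos: [0.4431, -0.2917, 0.0306]
tool_rot: [180.0, -0.0, 11.0]
force: [-0.3, -0.3, 0.7]
grip_width: 0.022
grasp_force: 20.0
time_s: 3.6
tool_pos: [0.4426, -0.2913, 0.0798]
tool_rot: [-180.0, 0.1, 11.0]
force: [0.1, 0.0, -0.4]
grip_width: 0.0215
grasp_force: 20.0
t 3.6 at [ 0.4426 -0.2913  0.0798] yaw 11.0 rp [-1.8e+02  1.0e-01] grip 0.0215 20.0
x 0.1906 y -0.0244 z -0.0002 turn 0.297  rows 3.1
x 0.1906 y -0.0244 z 0.0428 turn 0.297  rows 3.1
```

Logger gripped at 22 mm. Carrying it over.

```bash
python3 -m crank '[{"x":0.04,"y":-0.005,"z":0,"turn":0.06},{"x":0.08,"y":-0.01,"z":0,"turn":0.12},{"x":0.12,"y":-0.015,"z":0,"turn":0.18},{"x":0.16,"y":-0.02,"z":0,"turn":0.24},{"x":0.19,"y":-0.0245,"z":0,"turn":0.297},{"x":0.19,"y":-0.0245,"z":0,"turn":0.297},{"x":0.19,"y":-0.0245,"z":0,"turn":0.297},{"x":0.19,"y":-0.0245,"z":0,"turn":0.297},{"x":0.19,"y":-0.0245,"z":0,"turn":0.297},{"x":0.19,"y":-0.0245,"z":0,"turn":0.297}]'
python3 -c "
from h import *
to((.625,-.231,.0365,-6))"
```

```text
time_s: 4.85
tool_pos: [0.6246, -0.2318, 0.0807]
tool_rot: [180.0, -0.0, -6.1]
force: [0.4, 0.4, -0.5]
grip_width: 0.0216
grasp_force: 20.0
t 4.85 at [ 0.6246 -0.2318  0.0807] yaw -6.1 rp [180.  -0.] grip 0.0216 20.0
x 0.0003 y -0.0008 z 0.0442 turn -0.001  rows 0.7
```

```bash
python3 -m crank '[{"x":0,"y":-0.001,"z":0.015,"turn":0},{"x":0,"y":-0.001,"z":0.03,"turn":0},{"x":0,"y":-0.001,"z":0.038,"turn":0},{"x":0,"y":-0.001,"z":0.044,"turn":0},{"x":0,"y":-0.001,"z":0.044,"turn":0},{"x":0,"y":-0.001,"z":0.044,"turn":0},{"x":0,"y":-0.001,"z":0.044,"turn":0}]' && python3 -m crank '[{"x":0,"y":0,"z":0,"turn":0},{"x":0,"y":0,"z":0,"turn":0},{"x":0,"y":0,"z":0,"turn":0},{"x":0,"y":0,"z":0,"turn":0}]' 0.036 20 && python3 -m crank '[{"x":0,"y":0,"z":-0.04,"turn":0},{"x":0,"y":0,"z":-0.08,"turn":0},{"x":0,"y":0,"z":-0.1,"turn":0},{"x":0,"y":0,"z":-0.1,"turn":0},{"x":0,"y":0,"z":-0.1,"turn":0}]'
python3 -c "
from h import *
to((.4393,.3103,.135,0),(.4393,.3103,.031,0))"
```

```text
time_s: 5.72
tool_pos: [0.6252, -0.2303, 0.0367]
tool_rot: [180.0, -0.0, -6.0]
force: [0.4, -0.8, -0.1]
grip_width: 0.0217
grasp_force: 20.0
time_s: 6.22
tool_pos: [0.625, -0.2303, 0.0365]
tool_rot: [180.0, -0.0, -6.0]
force: [0.2, 0.3, 0.0]
grip_width: 0.0355
grasp_force: 0.0
time_s: 6.85
tool_pos: [0.624, -0.23, 0.1346]
tool_rot: [-180.0, 0.2, -6.0]
force: [0.4, 0.5, -0.1]
grip_width: 0.0361
grasp_force: 0.0
t 6.85 at [ 0.624  -0.23    0.1346] yaw -6.0 rp [-180.     0.2] grip 0.0361 0.0
x -0.2404 y -0.5180 z -0.0004 turn -0.105  rows 9.1
x -0.2404 y -0.5180 z 0.1036 turn -0.105  rows 9.3
```

```bash
python3 -m crank '[{"x":-0.024,"y":-0.052,"z":0,"turn":-0.01},{"x":-0.048,"y":-0.104,"z":0,"turn":-0.02},{"x":-0.072,"y":-0.155,"z":0,"turn":-0.03},{"x":-0.096,"y":-0.207,"z":0,"turn":-0.04},{"x":-0.12,"y":-0.259,"z":0,"turn":-0.05},{"x":-0.144,"y":-0.311,"z":0,"turn":-0.06},{"x":-0.168,"y":-0.363,"z":0,"turn":-0.07},{"x":-0.192,"y":-0.414,"z":0,"turn":-0.08},{"x":-0.216,"y":-0.466,"z":0,"turn":-0.09},{"x":-0.24,"y":-0.518,"z":0,"turn":-0.105},{"x":-0.24,"y":-0.518,"z":0,"turn":-0.105},{"x":-0.24,"y":-0.518,"z":0,"turn":-0.105}]' 0.06 15 && python3 -m crank '[{"x":0,"y":0,"z":0,"turn":0},{"x":0,"y":0,"z":0,"turn":0},{"x":0,"y":0,"z":0,"turn":0}]'
python3 - <<'E'
from h import *
import cv2
to((.4393,.3103,.031,0))
a=cv2.resize(imaging.read_camera("top")[200:360,130:450,::-1],None,fx=2,fy=2,interpolation=cv2.INTER_CUBIC)
b=imaging.read_camera("scene")[150:300,160:480,::-1];b=cv2.resize(b,None,fx=2,fy=1.8)
cv2.imwrite("pics/c1.png",np.vstack([a,b[:270]]))
E
```

```text
time_s: 8.35
tool_pos: [0.4402, 0.3091, 0.135]
tool_rot: [179.9, 0.1, 0.0]
force: [0.2, -0.4, 0.5]
grip_width: 0.0601
grasp_force: 0.0
time_s: 8.72
tool_pos: [0.4412, 0.3093, 0.1365]
tool_rot: [180.0, -0.0, -0.1]
force: [-0.7, -0.6, -0.9]
grip_width: 0.0598
grasp_force: 0.0
t 8.72 at [0.4412 0.3093 0.1365] yaw -0.1 rp [180.  -0.] grip 0.0598 0.0
x -0.0019 y -0.0010 z 0.1055 turn -0.002  rows 1.7
```

View pics/c1.png

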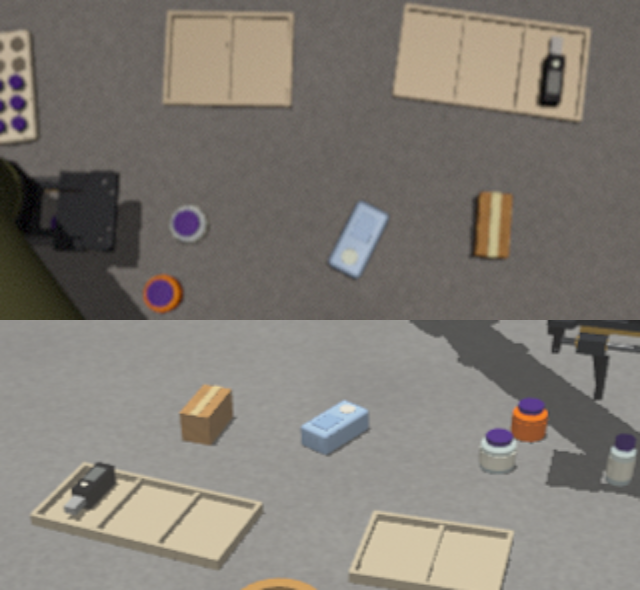

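The logger sits centred in tray3's right-hand compartment, at about (552,78). Nothing else has moved. Next, the tall vial.

```bash
python3 -m crank '[{"x":-0.0015,"y":-0.001,"z":0.04,"turn":0},{"x":-0.0015,"y":-0.001,"z":0.08,"turn":0},{"x":-0.0015,"y":-0.001,"z":0.105,"turn":0},{"x":-0.0015,"y":-0.001,"z":0.105,"turn":0},{"x":-0.0015,"y":-0.001,"z":0.105,"turn":0},{"x":-0.0015,"y":-0.001,"z":0.105,"turn":0}]' && python3 -m crank '[{"x":0,"y":0,"z":0,"turn":0},{"x":0,"y":0,"z":0,"turn":0},{"x":0,"y":0,"z":0,"turn":0},{"x":0,"y":0,"z":0,"turn":0},{"x":0,"y":0,"z":0,"turn":0},{"x":0,"y":0,"z":0,"turn":0}]' 0.015 20 && python3 -m crank '[{"x":0,"y":0,"z":-0.01,"turn":0},{"x":0,"y":0,"z":-0.02,"turn":0},{"x":0,"y":0,"z":-0.029,"turn":0},{"x":0,"y":0,"z":-0.029,"turn":0},{"x":0,"y":0,"z":-0.029,"turn":0}]'
python3 -c "
from h import *
to((.56,.12,.06,-3),(.6497,-.091,.06,-6))"
```

```text
time_s: 9.57
tool_pos: [0.4402, 0.3117, 0.033]
tool_rot: [-179.9, -0.1, -0.0]
force: [-0.3, 0.8, 0.5]
grip_width: 0.06
grasp_force: 0.0
time_s: 10.32
tool_pos: [0.4392, 0.311, 0.0315]
tool_rot: [180.0, 0.0, -0.0]
force: [0.7, -0.1, 0.7]
grip_width: 0.0274
grasp_force: 20.0
time_s: 10.95
tool_pos: [0.4392, 0.3109, 0.0605]
tool_rot: [180.0, 0.0, -0.0]
force: [-0.5, 1.2, -0.5]
grip_width: 0.0277
grasp_force: 20.0
t 10.95 at [0.4392 0.3109 0.0605] yaw -0.0 rp [180.   0.] grip 0.0277 20.0
x 0.1208 y 0.1908 z 0.0005 turn 0.052  rows 3.6
x 0.2106 y 0.4018 z 0.0005 turn 0.104  rows 7.3
```

```bash
python3 -m crank '[{"x":0.03,"y":0.015,"z":0,"turn":0.01},{"x":0.07,"y":0.03,"z":0,"turn":0.02},{"x":0.11,"y":0.05,"z":0,"turn":0.03},{"x":0.14,"y":0.09,"z":0,"turn":0.04},{"x":0.155,"y":0.135,"z":0,"turn":0.05},{"x":0.165,"y":0.18,"z":0,"turn":0.06},{"x":0.175,"y":0.225,"z":0,"turn":0.07},{"x":0.185,"y":0.27,"z":0,"turn":0.08},{"x":0.195,"y":0.315,"z":0,"turn":0.09},{"x":0.205,"y":0.36,"z":0,"turn":0.1},{"x":0.21,"y":0.402,"z":0,"turn":0.105},{"x":0.21,"y":0.402,"z":0,"turn":0.105}]' && python3 -m crank '[{"x":0,"y":0,"z":0,"turn":0},{"x":0,"y":0,"z":0,"turn":0},{"x":0,"y":0,"z":0,"turn":0},{"x":0,"y":0,"z":0,"turn":0}]'
python3 -c "
from h import *
to((.6497,-.091,.037,-6))"
```

```text
time_s: 12.45
tool_pos: [0.6486, -0.0976, 0.0594]
tool_rot: [179.8, 0.1, -6.5]
force: [0.2, 0.5, -0.1]
grip_width: 0.0274
grasp_force: 20.0
time_s: 12.95
tool_pos: [0.6492, -0.0902, 0.0606]
tool_rot: [180.0, -0.0, -6.0]
force: [1.5, -0.2, -0.3]
grip_width: 0.0271
grasp_force: 20.0
t 12.95 at [ 0.6492 -0.0902  0.0606] yaw -6.0 rp [180.  -0.] grip 0.0271 20.0
x 0.0006 y 0.0008 z 0.0236 turn 0.001  rows 0.4
```

```bash
python3 -m crank '[{"x":0,"y":0.001,"z":0.008,"turn":0},{"x":0,"y":0.001,"z":0.014,"turn":0},{"x":0,"y":0.001,"z":0.019,"turn":0},{"x":0,"y":0.001,"z":0.022,"turn":0},{"x":0,"y":0.001,"z":0.024,"turn":0},{"x":0,"y":0.001,"z":0.024,"turn":0},{"x":0,"y":0.001,"z":0.024,"turn":0},{"x":0,"y":0.001,"z":0.024,"turn":0}]' && python3 -m crank '[{"x":0,"y":0,"z":0,"turn":0},{"x":0,"y":0,"z":0,"turn":0},{"x":0,"y":0,"z":0,"turn":0},{"x":0,"y":0,"z":0,"turn":0}]' 0.044 20 && python3 -m crank '[{"x":0,"y":0,"z":-0.03,"turn":0},{"x":0,"y":0,"z":-0.07,"turn":0},{"x":0,"y":0,"z":-0.1,"turn":0},{"x":0,"y":0,"z":-0.1,"turn":0},{"x":0,"y":0,"z":-0.1,"turn":0}]'
python3 -c "
from h import *
to((.4433,.1768,.135,0))"
```

```text
time_s: 13.95
tool_pos: [0.6491, -0.092, 0.0366]
tool_rot: [180.0, -0.0, -6.0]
force: [-0.2, -1.0, -0.2]
grip_width: 0.0273
grasp_force: 20.0
time_s: 14.45
tool_pos: [0.6491, -0.092, 0.0366]
tool_rot: [180.0, -0.0, -6.0]
force: [-0.5, -0.6, -0.3]
grip_width: 0.0435
grasp_force: 0.0
time_s: 15.08
tool_pos: [0.6485, -0.0921, 0.1357]
tool_rot: [180.0, 0.1, -6.0]
force: [0.3, 0.6, -0.4]
grip_width: 0.044
grasp_force: 0.0
t 15.07 at [ 0.6485 -0.0921  0.1357] yaw -6.0 rp [1.8e+02 1.0e-01] grip 0.044 0.0
x -0.2323 y -0.2458 z 0.0007 turn -0.105  rows 5.4
```

```bash
python3 -m crank '[{"x":-0.04,"y":-0.042,"z":0,"turn":-0.02},{"x":-0.08,"y":-0.084,"z":0,"turn":-0.04},{"x":-0.12,"y":-0.126,"z":0,"turn":-0.06},{"x":-0.16,"y":-0.168,"z":0,"turn":-0.08},{"x":-0.2,"y":-0.21,"z":0,"turn":-0.1},{"x":-0.232,"y":-0.246,"z":0,"turn":-0.105},{"x":-0.232,"y":-0.246,"z":0,"turn":-0.105},{"x":-0.232,"y":-0.246,"z":0,"turn":-0.105},{"x":-0.232,"y":-0.246,"z":0,"turn":-0.105},{"x":-0.232,"y":-0.246,"z":0,"turn":-0.105},{"x":-0.232,"y":-0.246,"z":0,"turn":-0.105}]' 0.068
python3 -c "
from h import *
to((.4433,.1768,.031,0))"
```

```text
time_s: 16.45
tool_pos: [0.4445, 0.1765, 0.1364]
tool_rot: [-180.0, 0.0, -0.1]
force: [-0.2, -0.6, 0.3]
grip_width: 0.0682
grasp_force: 0.0
t 16.45 at [0.4445 0.1765 0.1364] yaw -0.1 rp [-180.    0.] grip 0.0682 0.0
x -0.0012 y -0.0003 z 0.1054 turn -0.001  rows 1.7
```

```bash
python3 -m crank '[{"x":-0.001,"y":0,"z":0.04,"turn":0},{"x":-0.001,"y":0,"z":0.08,"turn":0},{"x":-0.001,"y":0,"z":0.105,"turn":0},{"x":-0.001,"y":0,"z":0.105,"turn":0},{"x":-0.001,"y":0,"z":0.105,"turn":0},{"x":-0.001,"y":0,"z":0.105,"turn":0}]' && python3 -m crank '[{"x":0,"y":0,"z":0,"turn":0},{"x":0,"y":0,"z":0,"turn":0},{"x":0,"y":0,"z":0,"turn":0},{"x":0,"y":0,"z":0,"turn":0},{"x":0,"y":0,"z":0,"turn":0},{"x":0,"y":0,"z":0,"turn":0}]' 0.025 20 && python3 -m crank '[{"x":0,"y":0,"z":-0.01,"turn":0},{"x":0,"y":0,"z":-0.02,"turn":0},{"x":0,"y":0,"z":-0.029,"turn":0},{"x":0,"y":0,"z":-0.029,"turn":0},{"x":0,"y":0,"z":-0.029,"turn":0}]'
python3 -c "
from h import *
to((.6367,.1792,.06,.7))"
```

```text
time_s: 17.2
tool_pos: [0.4444, 0.1773, 0.0329]
tool_rot: [-180.0, -0.1, -0.0]
force: [0.4, 0.6, 0.7]
grip_width: 0.0679
grasp_force: 0.0
time_s: 17.95
tool_pos: [0.4432, 0.177, 0.0316]
tool_rot: [180.0, 0.0, -0.0]
force: [-0.8, -0.1, 1.6]
grip_width: 0.0396
grasp_force: 20.1
time_s: 18.58
tool_pos: [0.4431, 0.1768, 0.0605]
tool_rot: [180.0, -0.0, -0.0]
force: [0.1, 0.0, -1.3]
grip_width: 0.0395
grasp_force: 20.1
t 18.57 at [0.4431 0.1768 0.0605] yaw -0.0 rp [180.  -0.] grip 0.0395 20.1
x 0.1936 y -0.0025 z 0.0005 turn -0.013  rows 3.1
```

```bash
python3 -m crank '[{"x":0.04,"y":0,"z":0,"turn":0},{"x":0.08,"y":0,"z":0,"turn":0},{"x":0.12,"y":-0.001,"z":0,"turn":0},{"x":0.16,"y":-0.002,"z":0,"turn":-0.01},{"x":0.193,"y":-0.0025,"z":0,"turn":-0.012},{"x":0.193,"y":-0.0025,"z":0,"turn":-0.012},{"x":0.193,"y":-0.0025,"z":0,"turn":-0.012},{"x":0.193,"y":-0.0025,"z":0,"turn":-0.012},{"x":0.193,"y":-0.0025,"z":0,"turn":-0.012},{"x":0.193,"y":-0.0025,"z":0,"turn":-0.012}]' && python3 -m crank '[{"x":0,"y":0,"z":0.008,"turn":0},{"x":0,"y":0,"z":0.014,"turn":0},{"x":0,"y":0,"z":0.019,"turn":0},{"x":0,"y":0,"z":0.022,"turn":0},{"x":0,"y":0,"z":0.024,"turn":0},{"x":0,"y":0,"z":0.024,"turn":0},{"x":0,"y":0,"z":0.024,"turn":0},{"x":0,"y":0,"z":0.024,"turn":0}]' 
python3 -c "
from h import *
to((.6367,.1792,.0366,.7))"
```

```text
time_s: 19.82
tool_pos: [0.6359, 0.1794, 0.0608]
tool_rot: [180.0, -0.0, 0.7]
force: [-0.4, -0.6, -0.8]
grip_width: 0.0393
grasp_force: 20.1
time_s: 20.82
tool_pos: [0.6364, 0.1796, 0.0367]
tool_rot: [-180.0, -0.0, 0.7]
force: [-0.3, 0.7, -0.5]
grip_width: 0.0395
grasp_force: 20.1
t 20.82 at [0.6364 0.1796 0.0367] yaw 0.7 rp [-180.   -0.] grip 0.0395 20.1
x 0.0003 y 0.0004 z 0.0001 turn -0.000  rows 0.0
```

```bash
python3 -m crank '[{"x":0,"y":0,"z":0,"turn":0},{"x":0,"y":0,"z":0,"turn":0},{"x":0,"y":0,"z":0,"turn":0},{"x":0,"y":0,"z":0,"turn":0}]' 0.055 20 && python3 -m crank '[{"x":0,"y":0,"z":-0.03,"turn":0},{"x":0,"y":0,"z":-0.07,"turn":0},{"x":0,"y":0,"z":-0.1,"turn":0},{"x":0,"y":0,"z":-0.1,"turn":0},{"x":0,"y":0,"z":-0.1,"turn":0}]'
python3 -c "
from h import *
to((.4326,-.0128,.12,-25.2))"
```

```text
time_s: 21.32
tool_pos: [0.6362, 0.1794, 0.0365]
tool_rot: [180.0, -0.0, 0.7]
force: [1.0, -0.3, 0.5]
grip_width: 0.0547
grasp_force: 0.0
time_s: 21.95
tool_pos: [0.6357, 0.1792, 0.1357]
tool_rot: [180.0, 0.1, 0.7]
force: [-0.3, -0.7, -0.2]
grip_width: 0.0548
grasp_force: 0.0
t 21.95 at [0.6357 0.1792 0.1357] yaw 0.7 rp [1.8e+02 1.0e-01] grip 0.0548 0.0
x -0.2054 y 0.1896 z 0.0157 turn 0.452  rows 4.5
```

```bash
python3 -m crank '[{"x":-0.04,"y":0.038,"z":0,"turn":0.09},{"x":-0.08,"y":0.076,"z":0.003,"turn":0.18},{"x":-0.12,"y":0.114,"z":0.006,"turn":0.27},{"x":-0.16,"y":0.152,"z":0.01,"turn":0.36},{"x":-0.205,"y":0.19,"z":0.015,"turn":0.452},{"x":-0.205,"y":0.19,"z":0.015,"turn":0.452},{"x":-0.205,"y":0.19,"z":0.015,"turn":0.452},{"x":-0.205,"y":0.19,"z":0.015,"turn":0.452},{"x":-0.205,"y":0.19,"z":0.015,"turn":0.452},{"x":-0.205,"y":0.19,"z":0.015,"turn":0.452}]' 0.065
python3 -c "
from h import *
to((.4326,-.0128,.031,-25.2))"
```

```text
time_s: 23.2
tool_pos: [0.4338, -0.0123, 0.1214]
tool_rot: [-180.0, 0.0, -25.1]
force: [-0.2, 0.3, -0.1]
grip_width: 0.0653
grasp_force: 0.0
t 23.2 at [ 0.4338 -0.0123  0.1214] yaw -25.1 rp [-180.    0.] grip 0.0653 0.0
x -0.0009 y 0.0009 z 0.0904 turn 0.001  rows 1.4
```

```bash
python3 -m crank '[{"x":-0.001,"y":0.001,"z":0.04,"turn":0},{"x":-0.001,"y":0.001,"z":0.075,"turn":0},{"x":-0.001,"y":0.001,"z":0.09,"turn":0},{"x":-0.001,"y":0.001,"z":0.09,"turn":0},{"x":-0.001,"y":0.001,"z":0.09,"turn":0},{"x":-0.001,"y":0.001,"z":0.09,"turn":0}]' && python3 -m crank '[{"x":0,"y":0,"z":0,"turn":0},{"x":0,"y":0,"z":0,"turn":0},{"x":0,"y":0,"z":0,"turn":0},{"x":0,"y":0,"z":0,"turn":0},{"x":0,"y":0,"z":0,"turn":0},{"x":0,"y":0,"z":0,"turn":0}]' 0.025 30 && python3 -m crank '[{"x":0,"y":0,"z":-0.02,"turn":0},{"x":0,"y":0,"z":-0.04,"turn":0},{"x":0,"y":0,"z":-0.05,"turn":0},{"x":0,"y":0,"z":-0.05,"turn":0},{"x":0,"y":0,"z":-0.05,"turn":0}]'
python3 -c "
from h import *
to((.6422,-.1616,.081,-6.1))"
```

```text
time_s: 23.95
tool_pos: [0.4333, -0.0135, 0.0327]
tool_rot: [-180.0, -0.1, -25.2]
force: [-0.5, -0.7, -0.5]
grip_width: 0.0649
grasp_force: 0.0
time_s: 24.7
tool_pos: [0.4322, -0.0134, 0.0316]
tool_rot: [180.0, -0.0, -25.2]
force: [-0.6, 0.6, 2.1]
grip_width: 0.0394
grasp_force: 30.0
time_s: 25.32
tool_pos: [0.4315, -0.0134, 0.0808]
tool_rot: [180.0, 0.1, -25.2]
force: [0.4, 0.8, -0.8]
grip_width: 0.0397
grasp_force: 30.0
t 25.32 at [ 0.4315 -0.0134  0.0808] yaw -25.2 rp [1.8e+02 1.0e-01] grip 0.0397 30.0
x 0.2538 y 0.0442 z -0.0002 turn -0.334  rows 4.1
```

```bash
python3 -m crank '[{"x":0.04,"y":0.02,"z":-0.015,"turn":-0.08},{"x":0.08,"y":0.04,"z":-0.03,"turn":-0.16},{"x":0.12,"y":0.06,"z":-0.03,"turn":-0.24},{"x":0.158,"y":0.082,"z":-0.03,"turn":-0.334},{"x":0.19,"y":0.07,"z":-0.03,"turn":-0.334},{"x":0.22,"y":0.058,"z":-0.03,"turn":-0.334},{"x":0.254,"y":0.044,"z":-0.03,"turn":-0.334},{"x":0.254,"y":0.044,"z":-0.03,"turn":-0.334},{"x":0.254,"y":0.044,"z":-0.03,"turn":-0.334},{"x":0.254,"y":0.044,"z":-0.03,"turn":-0.334},{"x":0.254,"y":0.044,"z":-0.03,"turn":-0.334},{"x":0.254,"y":0.044,"z":-0.03,"turn":-0.334}]'
python3 - <<'E'
from h import *
import cv2
to((.6422,-.1616,.0367,-6.1))
a=cv2.resize(imaging.read_camera("top")[200:360,130:450,::-1],None,fx=2,fy=2,interpolation=cv2.INTER_CUBIC)
b=imaging.read_camera("scene")[170:310,160:480,::-1];b=cv2.resize(b,None,fx=2,fy=1.9)
cv2.imwrite("pics/c2.png",np.vstack([a,b]))
E
```

```text
time_s: 26.82
tool_pos: [0.6429, -0.1616, 0.1119]
tool_rot: [180.0, -0.0, -6.1]
force: [0.2, -0.4, -1.0]
grip_width: 0.04
grasp_force: 30.0
t 26.82 at [ 0.6429 -0.1616  0.1119] yaw -6.1 rp [180.  -0.] grip 0.04 30.0
x -0.0007 y 0.0000 z 0.0752 turn 0.000  rows 1.2
```

View pics/c2.png

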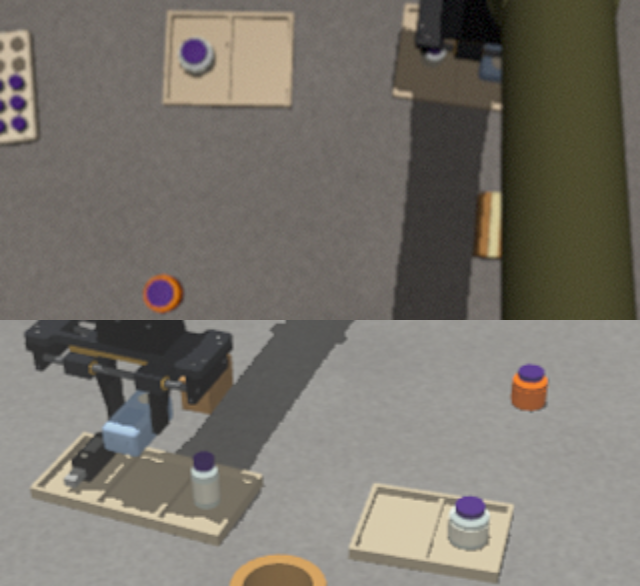

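Both vials are standing in their compartments: tall at (205,480), squat at (469,522). The pack hangs level over the middle compartment at (133,425).

```bash
python3 -m crank '[{"x":-0.001,"y":0,"z":0.03,"turn":0},{"x":-0.001,"y":0,"z":0.055,"turn":0},{"x":-0.001,"y":0,"z":0.066,"turn":0},{"x":-0.001,"y":0,"z":0.072,"turn":0},{"x":-0.001,"y":0,"z":0.075,"turn":0},{"x":-0.001,"y":0,"z":0.075,"turn":0},{"x":-0.001,"y":0,"z":0.075,"turn":0},{"x":-0.001,"y":0,"z":0.075,"turn":0}]' && python3 -m crank '[{"x":0,"y":0,"z":0,"turn":0},{"x":0,"y":0,"z":0,"turn":0},{"x":0,"y":0,"z":0,"turn":0},{"x":0,"y":0,"z":0,"turn":0}]' 0.054 30 && python3 -m crank '[{"x":0,"y":0,"z":-0.03,"turn":0},{"x":0,"y":0,"z":-0.07,"turn":0},{"x":0,"y":0,"z":-0.1,"turn":0},{"x":0,"y":0,"z":-0.1,"turn":0},{"x":0,"y":0,"z":-0.1,"turn":0}]'
python3 -c "
from h import *
to((.4518,-.1611,.12,-3))"
```

```text
time_s: 27.92
tool_pos: [0.6425, -0.1614, 0.0371]
tool_rot: [180.0, -0.0, -6.1]
force: [0.1, -0.6, -0.4]
grip_width: 0.0397
grasp_force: 30.0
time_s: 28.42
tool_pos: [0.6422, -0.1614, 0.0366]
tool_rot: [180.0, -0.0, -6.1]
force: [0.4, -0.2, -0.2]
grip_width: 0.0532
grasp_force: 0.0
time_s: 29.05
tool_pos: [0.6416, -0.1613, 0.1356]
tool_rot: [180.0, 0.1, -6.1]
force: [-0.0, 0.2, -0.6]
grip_width: 0.0537
grasp_force: 0.0
t 29.05 at [ 0.6416 -0.1613  0.1356] yaw -6.1 rp [1.8e+02 1.0e-01] grip 0.0537 0.0
x -0.1887 y 0.0199 z 0.0156 turn -0.054  rows 3.0
```

```bash
python3 -m crank '[{"x":-0.06,"y":0.006,"z":0,"turn":-0.02},{"x":-0.12,"y":0.013,"z":0.005,"turn":-0.04},{"x":-0.188,"y":0.02,"z":0.015,"turn":-0.054},{"x":-0.188,"y":0.02,"z":0.015,"turn":-0.054},{"x":-0.188,"y":0.02,"z":0.015,"turn":-0.054},{"x":-0.188,"y":0.02,"z":0.015,"turn":-0.054},{"x":-0.188,"y":0.02,"z":0.015,"turn":-0.054},{"x":-0.188,"y":0.02,"z":0.015,"turn":-0.054}]' 0.062 && python3 -m crank '[{"x":0,"y":0,"z":0.04,"turn":0},{"x":0,"y":0,"z":0.075,"turn":0},{"x":0,"y":0,"z":0.09,"turn":0},{"x":0,"y":0,"z":0.09,"turn":0},{"x":0,"y":0,"z":0.09,"turn":0},{"x":0,"y":0,"z":0.09,"turn":0}]' && python3 -m crank '[{"x":0,"y":0,"z":0,"turn":0},{"x":0,"y":0,"z":0,"turn":0},{"x":0,"y":0,"z":0,"turn":0},{"x":0,"y":0,"z":0,"turn":0},{"x":0,"y":0,"z":0,"turn":0},{"x":0,"y":0,"z":0,"turn":0}]' 0.025 15 && python3 -m crank '[{"x":0,"y":0,"z":-0.03,"turn":0},{"x":0,"y":0,"z":-0.06,"turn":0},{"x":0,"y":0,"z":-0.09,"turn":0},{"x":0,"y":0,"z":-0.09,"turn":0},{"x":0,"y":0,"z":-0.09,"turn":0}]'
python3 -c "
from h import *
to((.6375,.1082,.12,.7))"
```

```text
time_s: 30.05
tool_pos: [0.4539, -0.161, 0.1216]
tool_rot: [-180.0, -0.0, -2.9]
force: [0.0, 0.5, 0.1]
grip_width: 0.0619
grasp_force: 0.0
time_s: 30.8
tool_pos: [0.4542, -0.1618, 0.0328]
tool_rot: [179.9, -0.1, -3.0]
force: [-0.2, 0.4, -0.1]
grip_width: 0.062
grasp_force: 0.0
time_s: 31.55
tool_pos: [0.4531, -0.1614, 0.0316]
tool_rot: [180.0, 0.0, -3.0]
force: [-0.8, -0.6, 1.5]
grip_width: 0.0355
grasp_force: 15.0
time_s: 32.17
tool_pos: [0.4524, -0.1611, 0.1207]
tool_rot: [-180.0, 0.1, -3.0]
force: [0.3, -1.4, -1.0]
grip_width: 0.0358
grasp_force: 15.0
t 32.17 at [ 0.4524 -0.1611  0.1207] yaw -3.0 rp [-1.8e+02  1.0e-01] grip 0.0358 15.0
x 0.1708 y -0.2786 z 0.0007 turn -0.064  rows 5.2
```

```bash
python3 -m crank '[{"x":0.02,"y":-0.045,"z":0,"turn":-0.01},{"x":0.04,"y":-0.09,"z":0,"turn":-0.02},{"x":0.06,"y":-0.135,"z":0,"turn":-0.03},{"x":0.08,"y":-0.18,"z":0,"turn":-0.04},{"x":0.11,"y":-0.22,"z":0,"turn":-0.05},{"x":0.14,"y":-0.25,"z":0,"turn":-0.06},{"x":0.17,"y":-0.278,"z":0,"turn":-0.064},{"x":0.17,"y":-0.278,"z":0,"turn":-0.064},{"x":0.17,"y":-0.278,"z":0,"turn":-0.064},{"x":0.17,"y":-0.278,"z":0,"turn":-0.064},{"x":0.17,"y":-0.278,"z":0,"turn":-0.064},{"x":0.17,"y":-0.278,"z":0,"turn":-0.064}]'
python3 -c "
from h import *
to((.6375,.1082,.0367,.7))"
```

```text
time_s: 33.67
tool_pos: [0.6373, 0.1068, 0.1218]
tool_rot: [180.0, -0.0, 0.6]
force: [-0.1, 0.1, -0.6]
grip_width: 0.0358
grasp_force: 15.0
t 33.67 at [0.6373 0.1068 0.1218] yaw 0.6 rp [180.  -0.] grip 0.0358 15.0
x 0.0003 y -0.0014 z 0.0851 turn -0.001  rows 1.4
```

```bash
python3 -m crank '[{"x":0,"y":-0.001,"z":0.04,"turn":0},{"x":0,"y":-0.001,"z":0.065,"turn":0},{"x":0,"y":-0.001,"z":0.076,"turn":0},{"x":0,"y":-0.001,"z":0.081,"turn":0},{"x":0,"y":-0.001,"z":0.0845,"turn":0},{"x":0,"y":-0.001,"z":0.0845,"turn":0},{"x":0,"y":-0.001,"z":0.0845,"turn":0},{"x":0,"y":-0.001,"z":0.0845,"turn":0}]' && python3 -m crank '[{"x":0,"y":0,"z":0,"turn":0},{"x":0,"y":0,"z":0,"turn":0},{"x":0,"y":0,"z":0,"turn":0},{"x":0,"y":0,"z":0,"turn":0}]' 0.05 15 && python3 -m crank '[{"x":0,"y":0,"z":-0.03,"turn":0},{"x":0,"y":0,"z":-0.07,"turn":0},{"x":0,"y":0,"z":-0.11,"turn":0},{"x":0,"y":0,"z":-0.16,"turn":0},{"x":-0.05,"y":0,"z":-0.16,"turn":0},{"x":-0.1,"y":-0.03,"z":-0.16,"turn":0},{"x":-0.14,"y":-0.08,"z":-0.16,"turn":0},{"x":-0.15,"y":-0.13,"z":-0.16,"turn":0},{"x":-0.15,"y":-0.19,"z":-0.16,"turn":0},{"x":-0.15,"y":-0.25,"z":-0.16,"turn":0},{"x":-0.15,"y":-0.25,"z":-0.16,"turn":0},{"x":-0.15,"y":-0.25,"z":-0.16,"turn":0}]'
python3 - <<'E'
from h import *
import cv2
a=cv2.resize(imaging.read_camera("top")[195:275,160:460,::-1],None,fx=2.5,fy=2.5,interpolation=cv2.INTER_CUBIC)
b=imaging.read_camera("scene")[190:340,160:460,::-1];b=cv2.resize(b,None,fx=2.5,fy=2.5,interpolation=cv2.INTER_CUBIC)
cv2.imwrite("pics/c3.png",np.vstack([a,b]))
E
```

```text
time_s: 34.67
tool_pos: [0.6376, 0.1085, 0.0375]
tool_rot: [180.0, -0.0, 0.7]
force: [-0.2, -0.4, -1.6]
grip_width: 0.0358
grasp_force: 15.0
time_s: 35.17
tool_pos: [0.6374, 0.1084, 0.037]
tool_rot: [180.0, -0.0, 0.7]
force: [0.2, 0.1, 0.7]
grip_width: 0.0499
grasp_force: 0.0
time_s: 36.67
tool_pos: [0.4843, 0.3564, 0.1966]
tool_rot: [179.9, 0.0, 0.7]
force: [-0.3, -0.7, 0.6]
grip_width: 0.0501
grasp_force: 0.0
```

View pics/c3.png

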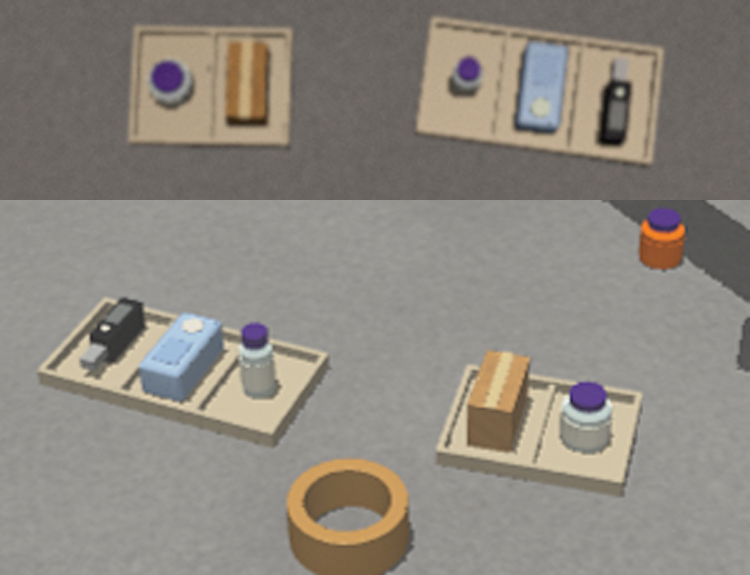

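All five items sit flat and upright in the right compartments: top view (170,82), (247,82), (467,75), (543,87) and (615,110). The arm is clear.

```bash
python3 -c "
from cell import env
print(env.sign_off())"
```

```text
the job is handed in; nothing more can be done
None
```

Both kits are packed and the job is handed in after about 37 s of the 141 s allowed; the final pictures show all five items upright and flat in their compartments, but the sign-off returned no verdict.

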